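# Lock the last quarter-turn fastener of a service lid

### The arm

A 6-joint arm with a two-finger parallel gripper is mounted at the origin on a cart in front of the work surface, level with it; the furniture and walls round the work are solid. World frame = base frame: x ahead of the robot, y to its left, z up, the work surface at z = 0. Lengths are in mm, angles in rad, forces in N, time in s.
With the tool pointing down it reaches from about 350 to 800 mm from the base axis. Payload 7.3 kg.
Tool frame: the origin (TCP) lies midway between the tips of the shut fingers; the grasp point (between the pads) lies 19 mm behind it; z points along the fingers, y is the direction in which the jaws open and shut (so a half turn about z gives the same grasp; the last joint's range is limited). The gripper opens to 85 mm and grips with 20 to 120 N. Pads are 22 mm wide; open, the fingers measure 114 mm over their backs; the gripper's body (76 mm by 85 mm) begins 54 mm behind the grasp point. The pads swing forward as they close: fully open they stand 13 mm farther back than shut.
Start: joints at [1.064, 0.342, 1.524, -0, 1.275, -0.146], TCP at [185.325, 491.225, 207.122] pointing down, gripper open.
Joint ranges: [-2.53, 2.53], [-0.77, 2.02], [0.04, 2.7], [-1, 4.14], [0.28, 2.66], [-3.11, 3.11]. Speed limits (rad/s): [2.57, 2.57, 3.14, 3.14, 3.14, 3.14].

### API

Orientations are given as [roll, pitch, yaw] about the fixed x, y, z axes, in that order (R = Rz(yaw) Ry(pitch) Rx(roll)).
In Python, from workcell import env, open_jaws, close_gripper, kin, status, eyes, hand_in gives the robot as it stands. The module is installed in compiled form; this text tells all that it offers. Calls block until the motion is done:
- env.move_pose(position, orientation): joint-space move of the TCP to a pose.
- env.move_straight(position, velocity=150, ori=None, max_force=None): straight line of the TCP; ori=None keeps the orientation; velocity is the mean speed in mm/s. With max_force (N) it stops when the force on the tool has changed by that much, and returns True; else False.
- env.goto_joints(angles): joint-space move.
- open_jaws() and close_gripper(effort=None): open the fingers fully, or close them until they stop; effort is the grip in N (None keeps the last).
- env.hold(seconds).
- kin.inverse_kinematics(position, orientation): joint angles nearest the present ones, or None.
- status.state(): the state.
- eyes.get_image(name): name is "scene" or "side" or "wrist"; returns the picture (420x560x3 uint8, red, green, blue); there is no depth.
- eyes.camera_params(name): a dict with "fx", "fy", "cx", "cy" (pixels), "T" (4x4, takes a point from camera to world coordinates); the wrist camera has in their place "T_tool_cam" (4x4, takes a point from camera to tool coordinates, whose origin is the TCP and whose axes are the flange's). Camera axes: x right, y up, looking along -z (the intrinsics and any distortion apply to the point x, -y, -z); pixel columns grow to the right and rows downward; lengths in mm; the calibration is good to about 2 mm. The wrist camera is an equidistant fisheye: a pixel r from the principal point sees the ray r / f radians off the axis. A picture is of the moment at which its call begins: read the wrist's pose just before it. camera_params takes no time and is no camera call.
A pose or a line that the arm cannot do raises env.PlanningError and nothing moves.
- hand_in(): hands the job in, once; it reports no verdict.
The state is a dict: "t": time; "qpos": joint angles; "joint_vel": joint speeds; "joint_torque": joint torques, N m; "tool_pos": TCP position; "ee_rot": TCP orientation; "force": force on the tool from outside, world axes, zero at the start; "torque": the same for the moment, N m; "width": finger opening in mm.
Only numpy, scipy, OpenCV 4.12 (cv2) and the standard library are available. Lean on these libraries where they do the work, as an engineer would, in place of code of your own. Each camera call takes 0.05 s, during which the arm holds its last target.

### The job

The lid of the small bench unit still lacks its fourth quarter-turn fastener. Take the loose fastener from the wooden block, put its T-shaped foot through the empty slot in the lid and, pressing only lightly, turn it clockwise (seen from above) until it drops into its detent, then seat it flush on the lid and let go. Do not force it, and leave the other things on the table alone.

Things in the scene. Friction and masses are not known exactly. Their poses are not given: they have to be found in the camera images.
- wing (a point): centre of the black grip wing of the loose fastener, which stands upright in a round hole of a fixed wooden block (60 x 60 x 30 mm high). Wing 40 mm long (its x), 10 mm thick (y), 24 mm tall (z up): 12 mm above and below this point. Then a stem, 11 mm wide, down to a round steel flange. The same after half a turn; about 60 g.
- flange (a point): centre of the underside of the loose fastener's round flange (39 mm wide, 3 mm thick), 27 mm below the wing's centre; axes as the wing. Below it a shaft 8 mm wide, 17 mm long in all, ends in a T-foot 28 mm long (along x, parallel to the wing), 8 mm wide, 5 mm high.
- slot (a point): centre of the empty slot, on the top face of the lid; in the one corner without a fastener. Slot 31 mm long (its x, along the lid's long side), 11 mm wide (y), through the 4 mm lid; z up. The T-foot goes through it and rests on a ledge in a round well, the flange then 6 mm above the lid. A hard stop lies 25 degrees or more anticlockwise.
- unit: grey bench unit, 172 x 142 mm, fixed to the table, with a level aluminium lid 178 x 148 mm, top at 60 mm; origin under its centre, x along its long side, z up. Three like fasteners are already locked in its other corners, 132 and 102 mm from the slot, 39 mm above the lid. More than 45 N between loose fastener and unit, in any direction, damages it.
- fastener: the loose fastener; origin and axes as flange
- cup: bystander: cream plastic cup, 28 mm wide, 24 mm high; origin under its centre
- tin: bystander: round blue tin, 70 mm wide, 22 mm high; origin under its centre
- pin: bystander: slim pin vice, 91 mm long, 8 mm thick; origin under its centre
- well (a point): ledge under the slot, 11 mm below the lid's top; it yields 2 mm on a spring (2 to 10 N), then is hard. Turn the foot clockwise on it until, 28 to 86 degrees from the slot (it varies, unmeasured, to be felt), a channel 10.4 mm wide lets it drop: the detent. A light press (3 to 8 N) drops it 1 to 3 mm, then 3 to 12 N push it past two spring balls to flush; weight alone does not. Hard stop 11 degrees beyond.
Mind the look-alikes: they are no part of the job. What is shaped like the fastener but pink or turquoise is not meant.

How it is judged:
By the outcome, as a careful person would: the job done as asked, in the order asked, and still so for the second after the job is handed in, with the robot touching nothing.
It also fails if it takes over 67 s, if anything falls off the work surface, if the arm or the gripper's body presses on something with over 40 N, if the wrist force passes 120 N, or if a joint passes its speed limit or range.

## Working session

There is one attempt and no reset: what is moved stays moved. The work goes in short steps, each a Python script; the robot and the scene stay as the last script left them, time stands still between calls to the robot, and variables do not carry over. Pictures are saved under pics/ and viewed, and the job is handed in when it is done.

```bash
mkdir -p pics
cat > h.py <<'E'
from workcell import env, open_jaws, close_gripper, kin, status, eyes, hand_in
import numpy as np, cv2
from scipy.spatial.transform import Rotation as R
def snap(n,f):
    s=status.state(); im=eyes.get_image(n); cv2.imwrite(f'pics/{f}.png',im[:,:,::-1]); return s,im
E
python3 - <<'E'
from h import *
s,_=snap('scene','scene0'); snap('side','side0'); snap('wrist','wrist0')
print(s)
for n in ('scene','side','wrist'): print(eyes.camera_params(n))
E
```

```text
{'t': 0.0, 'qpos': array([ 1.06401361e+00,  3.42751841e-01,  1.52506075e+00, -2.01785954e-05,
        1.27543644e+00, -1.46004541e-01]), 'joint_vel': array([ 0.0010156 , -0.00057891,  0.00024932, -0.00077351,  0.00128292,
        0.0007772 ]), 'joint_torque': array([ 1.57684564e-03, -4.33685052e+01, -2.46005577e+01, -7.44369208e-05,
        7.97733141e-03, -4.72239992e-05]), 'tool_pos': array([185.08181211, 490.78849532, 206.39564419]), 'ee_rot': array([-3.13995110e+00, -2.21889749e-04,  2.78082019e+00]), 'force': array([-0.60231888,  0.654465  , -0.21690079]), 'torque': array([-0.00313006,  0.00131769, -0.00368314]), 'width': 85.445967815367}
{'fx': 543.0946037571841, 'fy': 543.0946037571841, 'cx': 280.859332898663, 'cy': 209.657232286176, 'T': array([[ 6.29660413e-01,  5.03564934e-01, -5.91565822e-01,
        -3.68569076e+02],
       [-7.76856056e-01,  4.03493900e-01, -4.83412184e-01,
        -7.77528962e+02],
       [-4.73622387e-03,  7.63947007e-01,  6.45261605e-01,
         1.03058752e+03],
       [ 0.00000000e+00,  0.00000000e+00,  0.00000000e+00,
         1.00000000e+00]])}
{'
[... 207 characters left out ...]
35e-01, -3.66283406e-01,  8.68362717e-01,
         9.78897311e+02],
       [ 1.00659034e-02,  9.19945473e-01,  3.91917087e-01,
         5.36704491e+02],
       [ 0.00000000e+00,  0.00000000e+00,  0.00000000e+00,
         1.00000000e+00]])}
{'fx': 325.19226210127806, 'fy': 325.19226210127806, 'cx': 277.07891934113024, 'cy': 208.95574908718086, 'T_tool_cam': array([[ 6.02832934e-04,  9.60604555e-01,  2.77918200e-01,
         6.95280638e+01],
       [ 9.99999440e-01, -3.37290290e-04, -1.00328085e-03,
         1.82171021e-01],
       [-8.70017046e-04,  2.77918649e-01, -9.60604220e-01,
        -1.66061010e+02],
       [ 0.00000000e+00,  0.00000000e+00,  0.00000000e+00,
         1.00000000e+00]])}
```

View pics/scene0.png

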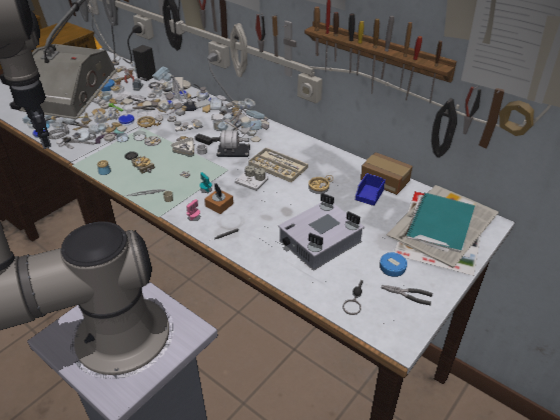

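View pics/side0.png

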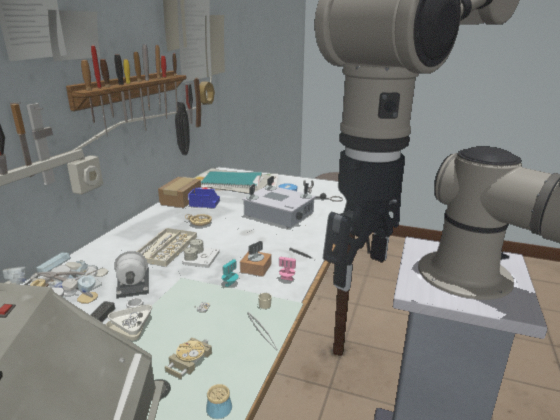

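View pics/wrist0.png

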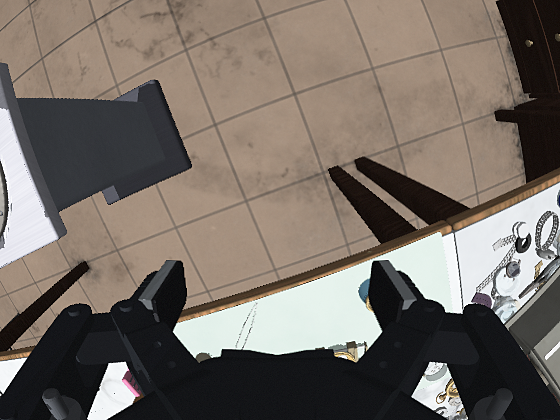

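```bash
cat >> h.py <<'E'
def ray(cam,u,v,s=None):
    p=eyes.camera_params(cam)
    x=(u-p['cx'])/p['fx'];y=(v-p['cy'])/p['fy']
    if cam=='wrist':
        r=np.hypot(x,y); k=np.sin(r)/r if r>1e-9 else 1
        d=np.array([x*k,-y*k,-np.cos(r)])
        T=np.eye(4);T[:3,:3]=R.from_euler('xyz',s['ee_rot']).as_matrix();T[:3,3]=s['tool_pos']
        T=T@p['T_tool_cam']
    else:
        d=np.array([x,-y,-1.]);T=p['T']
    return T[:3,3],T[:3,:3]@d
def onz(cam,u,v,z,s=None):
    o,d=ray(cam,u,v,s); return o+d*(z-o[2])/d[2]
def proj(cam,P,s=None):
    p=eyes.camera_params(cam)
    if cam=='wrist':
        T=np.eye(4);T[:3,:3]=R.from_euler('xyz',s['ee_rot']).as_matrix();T[:3,3]=s['tool_pos']
        T=T@p['T_tool_cam']
    else: T=p['T']
    q=T[:3,:3].T@(np.array(P)-T[:3,3]); q=np.array([q[0],-q[1],-q[2]])
    if cam=='wrist':
        r=np.hypot(q[0],q[1]); th=np.arctan2(r,q[2]); return np.array([p['cx']+p['fx']*q[0]/r*th,p['cy']+p['fy']*q[1]/r*th])
    return np.array([p['cx']+p['fx']*q[0]/q[2],p['cy']+p['fy']*q[1]/q[2]])
def crop(f,x0,y0,w,h,k,out):
    im=cv2.imread(f'pics/{f}.png')[y0:y0+h,x0:x0+w]
    cv2.imwrite(f'pics/{out}.png',cv2.resize(im,None,fx=k,fy=k,interpolation=cv2.INTER_CUBIC))
E
python3 - <<'E'
from h import *
crop('scene0',180,160,200,120,4,'c1'); crop('side0',210,170,140,120,5,'c2')
for uv in [(219,201)]: print(onz('scene',*uv,30))
print(onz('side',256,258,30))
for uv in [(280,228),(322,202),(361,232),(320,263)]: print(onz('scene',*uv,60))
E
```

```text
[466.44543341 137.29854551  30.        ]
[477.72011058 154.81166326  30.        ]
[461.00686802 -96.27455871  60.        ]
[ 619.6225759 -119.7386434   60.       ]
[ 582.49576373 -272.91654703   60.        ]
[ 422.6823313  -255.23158171   60.        ]
```

View pics/c1.png

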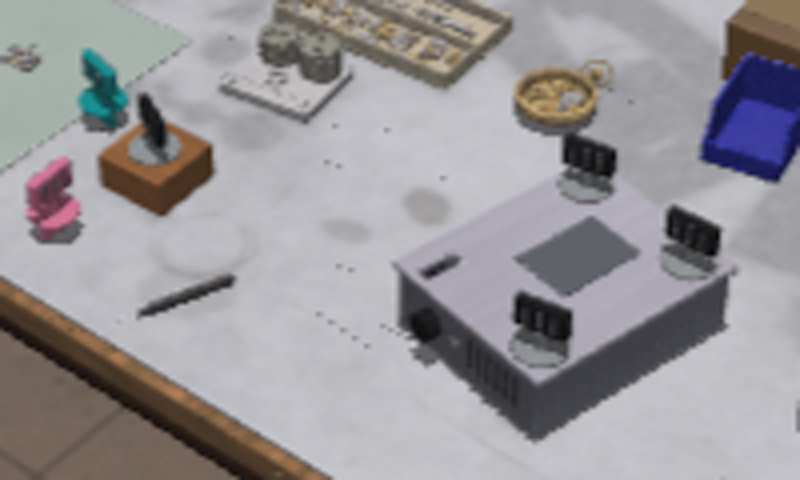

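View pics/c2.png

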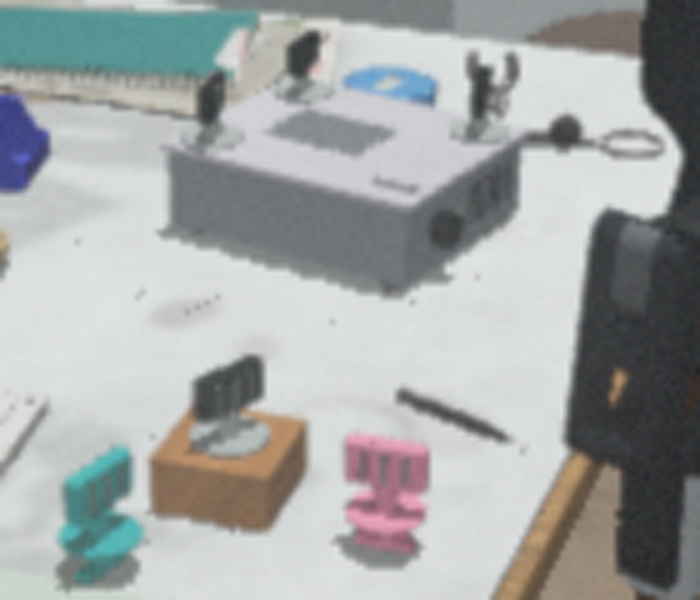

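Run:
```python
from h import *
env.move_pose([472,147,180],[np.pi,0,2.78])
s,_=snap('wrist','w1'); print(s['t'],s['tool_pos'],s['ee_rot'],s['qpos'])
env.move_pose([465,-122,200],[np.pi,0,2.78])
s,_=snap('wrist','w2'); print(s['t'],s['tool_pos'],s['ee_rot'],s['qpos'])
```

```text
1.8 [471.76636323 147.81928795 180.08499566] [ 3.14127424e+00 -7.04266304e-05  2.78100602e+00] [ 1.48268266e-01  3.10841368e-01  1.64914051e+00  3.37646336e-04
  1.18151718e+00 -1.06206955e+00]
2.9 [ 465.15847674 -120.95014474  199.94347212] [ 3.14108317e+00 -1.97317888e-04  2.78081155e+00] [-4.14377133e-01  2.67362567e-01  1.65233900e+00  5.30075382e-04
  1.22211546e+00 -1.62457346e+00]
```

View pics/w1.png

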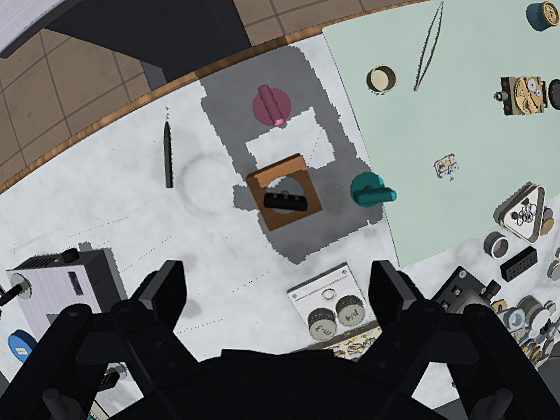

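View pics/w2.png

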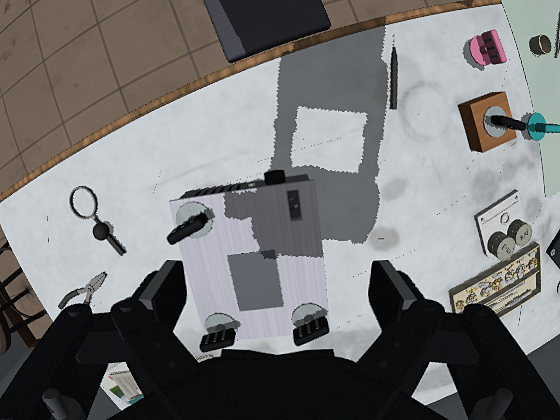

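Run:
```python
from h import *
crop('w1',225,140,120,100,6,'w1c'); crop('w2',160,160,180,190,4,'w2c'); crop('w2',270,170,70,90,8,'w2d')
```

```text
(no output)
```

View pics/w1c.png

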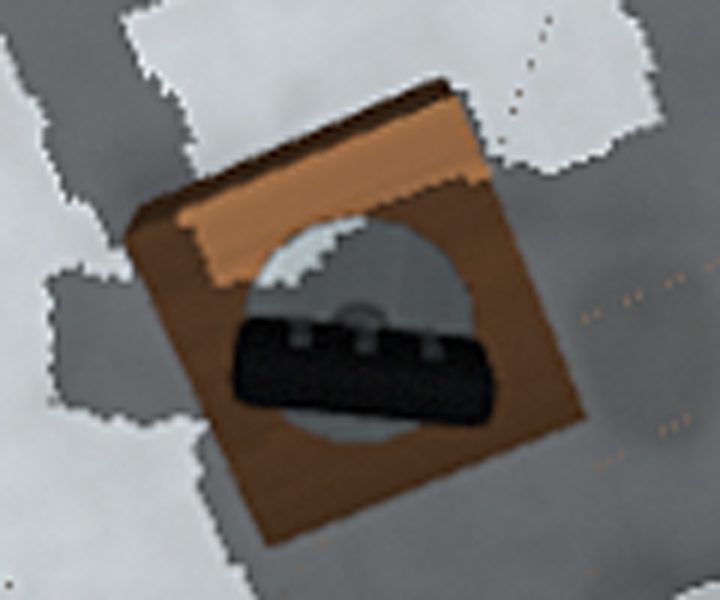

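View pics/w2c.png

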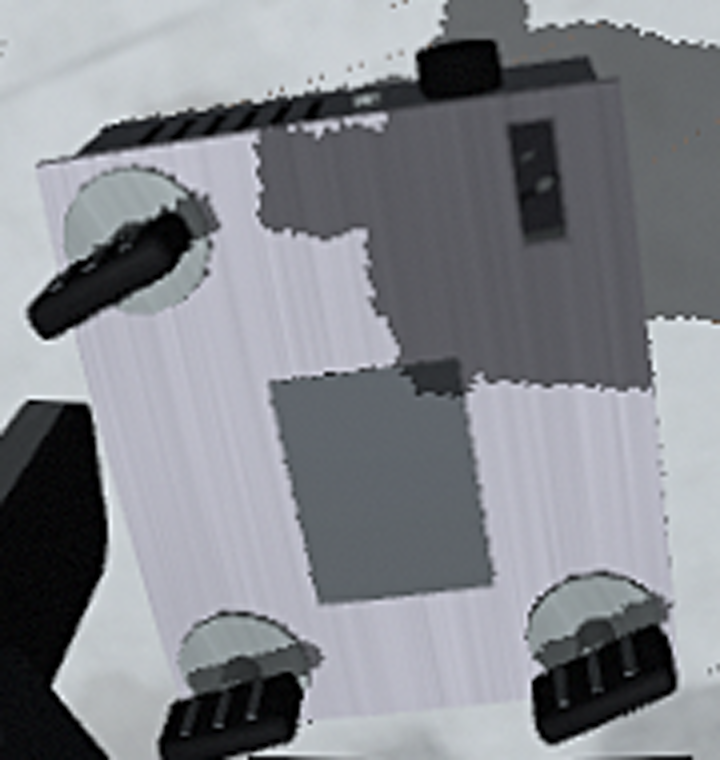

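View pics/w2d.png

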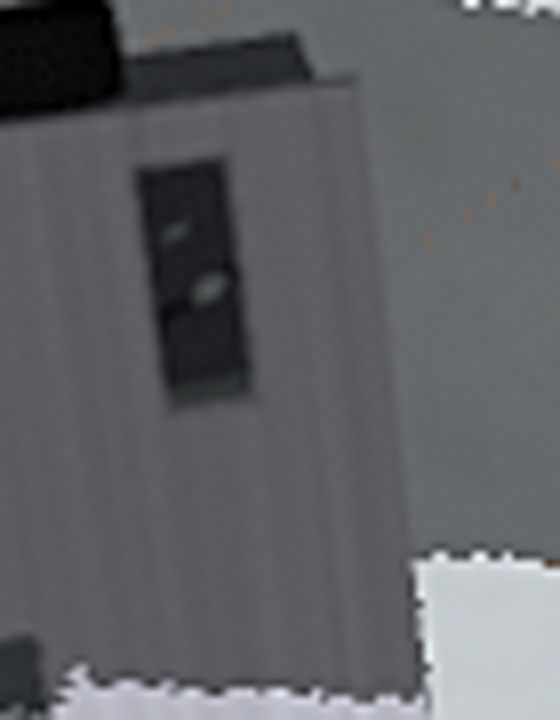

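Run:
```python
from h import *
s1=dict(tool_pos=np.array([471.76636323,147.81928795,180.08499566]),ee_rot=[ 3.14127424e+00,-7.04266304e-05,2.78100602e+00])
s2=dict(tool_pos=np.array([465.15847674,-120.95014474,199.94347212]),ee_rot=[3.14108317e+00,-1.97317888e-04,2.78081155e+00])
f=lambda X,o,k:o+(X+.5)/k-.5
W1=lambda X,Y,z:onz('wrist',f(X,225,6),f(Y,140,6),z,s1)[:2]
print('flange',W1(359,329,33), 'diam',np.linalg.norm(W1(245,329,33)-W1(473,329,33)),np.linalg.norm(W1(359,215,33)-W1(359,442,33)))
ang=lambda a,b:np.degrees(np.arctan2(*(b-a)[::-1]))
a,b=W1(245,405,69),W1(480,425,69); print('wing back edge',a,b,ang(a,b),np.linalg.norm(b-a))
a,b=W1(300,335,66),W1(432,350,66); print('grooves',a,b,ang(a,b))
a,b=W1(255,318,69),W1(470,338,57); print(ang(a,b))
# block top corners
c=[W1(*p,30) for p in [(130,235),(445,92),(585,415),(270,545)]]; print('block',c,np.mean(c,0),[np.linalg.norm(c[i]-c[i-1]) for i in range(4)])
g=lambda X,Y,z:onz('wrist',f(X,270,8),f(Y,170,8),z,s2)[:2]
c=[g(*p,60) for p in [(137,170),(225,157),(255,395),(168,408)]]
print('slot',c,np.mean(c,0),[np.linalg.norm(c[i]-c[i-1]) for i in range(4)],ang(c[0],c[3]),ang(c[1],c[2]))
h=lambda X,Y,z:onz('wrist',f(X,160,4),f(Y,160,4),z,s2)[:2]
a,b=h(37,163,60),h(617,78,60);e=h(652,385,60)
print('lid',a,b,np.linalg.norm(a-b),ang(a,b),ang(b,e))
for p in [(140,240)]: print('nearfl',h(*p,63))
# scene check
for n,p in (('slot',(290,226.75)),): print(onz('scene',*p,60))
print('flange scene',onz('scene',180+154/4,160+149/4,33),'side',onz('side',210+231/5,170+437/5,33))
print('slot side',onz('side',210+396/5,170+183/5,60))
```

```text
flange [480.19926534 152.98941637] diam 37.69482330219722 38.60964483444981
wing back edge [476.64675413 135.47365512] [491.81070779 166.98015418] 64.2986716342718 34.96576860020847
grooves [470.24433331 146.56438223] [479.27025601 164.06977735] 62.72400367787207
58.99231948642288
block [array([452.53962019, 122.99002341]), array([448.56735686, 179.7254413 ]), array([508.43816794, 183.57730634]), array([511.356676 , 125.2236025])] [480.22545525 152.87909339] [np.float64(58.85945063839966), np.float64(56.87430455552511), np.float64(59.99459045268882), np.float64(58.42664154484612)]
slot [array([ 469.32476466, -112.00981291]), array([ 471.54480965, -101.50240267]), array([ 501.26023119, -108.16330428]), array([ 499.03083068, -118.83254586])] [ 485.29015905 -110.12701643] [np.float64(30.47950201385854), np.float64(10.7393793938828), np.float64(30.452814117433313), np.float64(10.899676260091825)] -12.93506347198236 -12.634368942605041
lid [ 436.15280083 -226.10987049] [467.66243551 -83.50753868] 146.0420559795129 77.54004179921077 -12.247897172102473
nearfl [ 463.58430553 -207.96020019]
[ 481.56928323 -113.96796122   60.        ]
flange scene [475.55649806 147.80051455  33.        ] side [476.30861392 156.83378395  33.        ]
slot side [ 483.34737639 -111.73556115   60.        ]
```

Run:
```python
from h import *
s1=dict(tool_pos=np.array([471.76636323,147.81928795,180.08499566]),ee_rot=[ 3.14127424e+00,-7.04266304e-05,2.78100602e+00])
for p in [(270,100),(290,105),(280,122),(272,126)]: print('pink',onz('wrist',*p,20,s1)[:2])
env.move_pose([480,153,140],[np.pi,0,np.radians(63)])
s,_=snap('wrist','w3'); print(s['t'],s['tool_pos'],s['ee_rot'],s['qpos'])
crop('w3',220,120,130,100,6,'w3c')
```

```text
pink [388.0841988  172.45447746]
pink [399.70358588 189.16711257]
pink [412.24210975 173.9118879 ]
pink [413.19846175 165.07220221]
4.8917 [480.09011602 152.94437284 140.07685533] [ 3.14139533e+00 -5.01237059e-05  1.10007777e+00] [ 1.56244654e-01  3.70104599e-01  1.68231515e+00 -8.48313279e-05
  1.08898371e+00  6.27002516e-01]
```

View pics/w3.png

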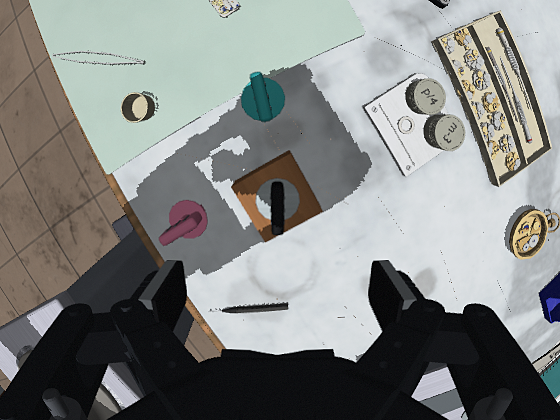

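View pics/w3c.png

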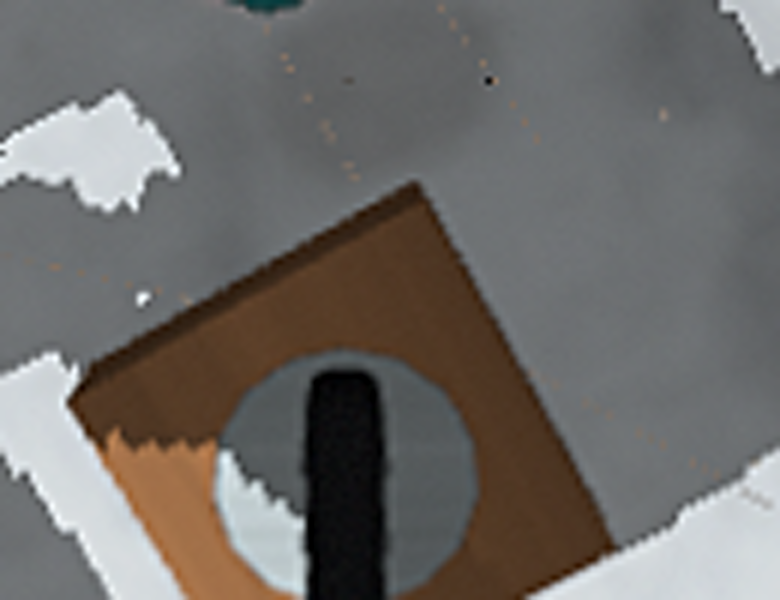

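Run:
```python
from h import *
crop('w3',250,170,55,75,8,'w3d')
s3=dict(tool_pos=np.array([480.09,152.944,140.077]),ee_rot=[3.14139533e+00,-5.01237059e-05,1.10007777e+00])
P=onz('wrist',220+346.5/6-.5,120+483/6-.5,33,s3); print(P, R.from_euler('xyz',s3['ee_rot']).inv().apply(P-s3['tool_pos']))
```

```text
[481.22117692 152.54584196  33.        ] [  0.15279654   1.1675996  107.07724027]
```

View pics/w3d.png

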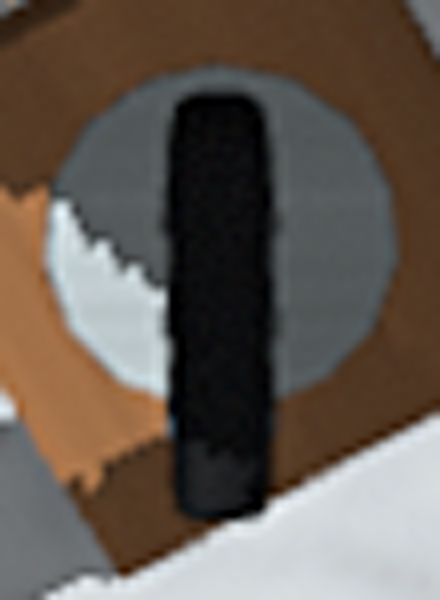

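Run:
```python
from h import *
print(env.move_straight([480.7,152.8,41],velocity=100,ori=[np.pi,0,np.radians(63)],max_force=8))
s=status.state(); print(s['t'],s['tool_pos'],s['force'])
close_gripper(50)
s=status.state(); print(s['t'],s['tool_pos'],s['force'],s['width'])
s,_=snap('wrist','w4'); snap('side','side4'); crop('side4',200,190,140,120,5,'side4c')
```

```text
False
6.0833 [481.17763613 152.87283062  41.53874131] [-0.61135253  0.53963904  0.64845481]
6.7667 [480.639273   152.86916234  41.13556395] [-1.76812529  0.28861851  2.69372139] 7.777031014442887
```

View pics/w4.png

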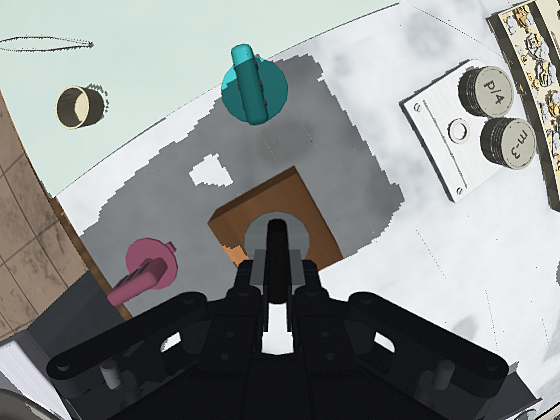

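View pics/side4c.png

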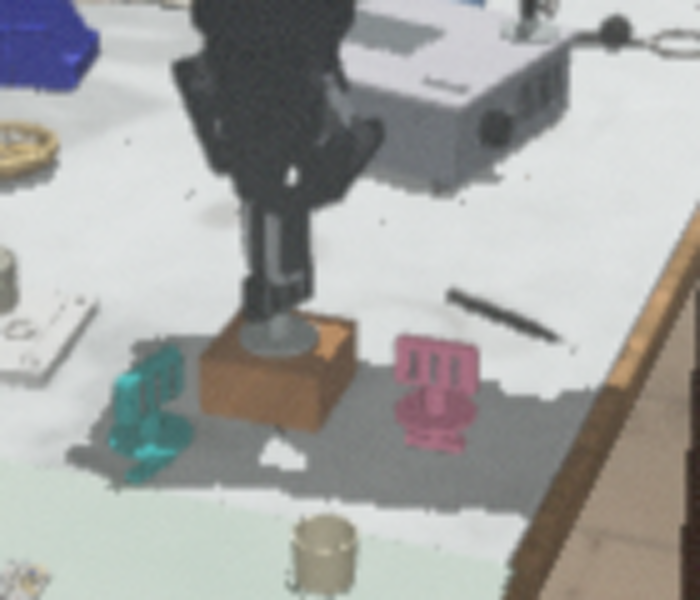

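Run:
```python
from h import *
print(env.move_straight([480.7,152.8,130],velocity=100,ori=[np.pi,0,np.radians(63)]))
s,_=snap('wrist','w5'); print(s['t'],s['tool_pos'],s['ee_rot'],s['force'],s['width']);crop('w5',220,180,120,100,6,'w5c')
env.move_pose([485.3,-110.1,130],[np.pi,0,np.radians(167.3)])
s,_=snap('wrist','w6'); print(s['t'],s['tool_pos'],s['ee_rot'],s['force'],s['width'],s['qpos']);crop('w6',210,160,140,110,5,'w6c')
snap('side','side6'); crop('side6',220,130,140,120,5,'side6c')
```

```text
False
7.9083 [480.23666766 152.68851985 129.34851527] [-3.14055932e+00  7.90977900e-04  1.09951406e+00] [-0.12090327  0.13789468 -1.41936453] 7.765982012621831
9.9833 [ 485.3033449  -109.8172822   129.91906507] [ 3.14146549e+00 -1.93096320e-04  2.91979129e+00] [-0.25883112  0.0041499  -0.59353422] 7.742874266489605 [-3.76758871e-01  3.71768645e-01  1.71229107e+00  1.09997067e-04
  1.05774335e+00 -1.72580782e+00]
```

View pics/w5c.png

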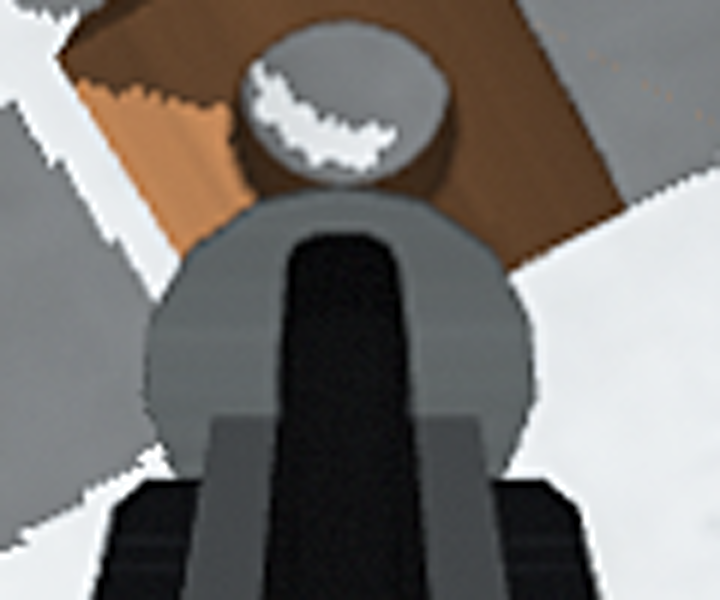

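View pics/w6c.png

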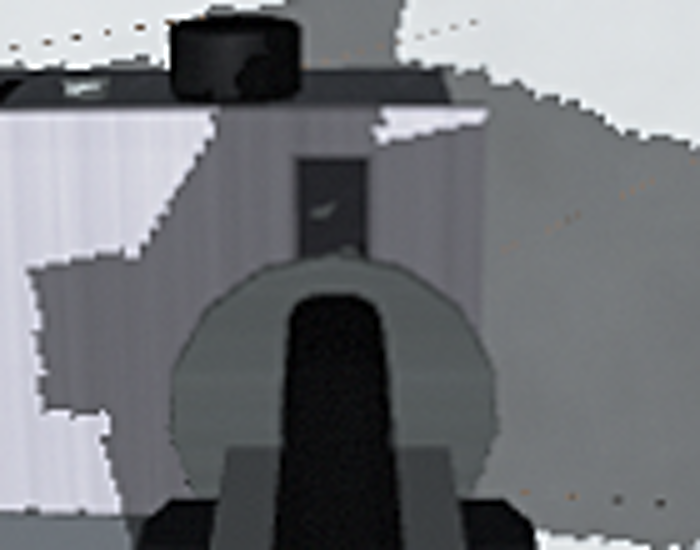

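View pics/side6c.png

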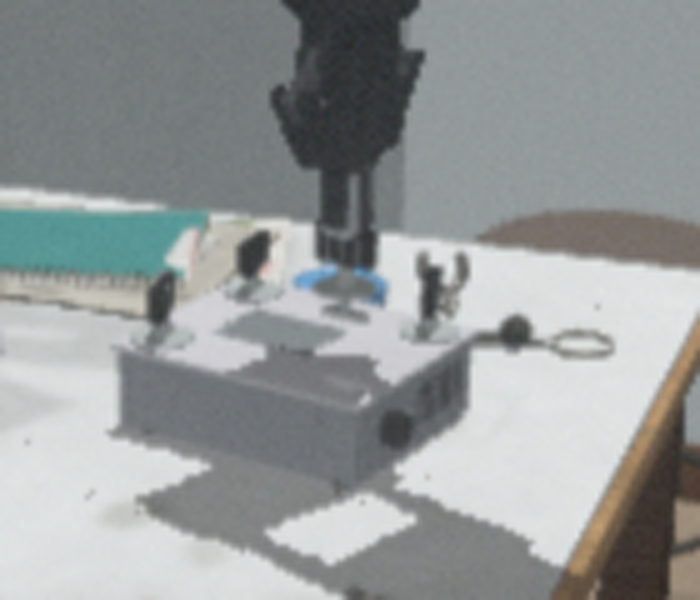

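Run:
```python
from h import *
from scipy.optimize import least_squares
f=lambda X,o,k:o+(X+.5)/k-.5
s6=dict(tool_pos=np.array([485.3033449,-109.8172822,129.91906507]),ee_rot=[3.14146549,-1.93096320e-04,2.91979129])
s5=dict(tool_pos=np.array([480.23666766,152.68851985,129.34851527]),ee_rot=[-3.14055932,7.90977900e-04,1.09951406])
def tl(X,Y,z,s,o,k):
    P=onz('wrist',f(X,o[0],k),f(Y,o[1],k),z,s); return R.from_euler('xyz',s['ee_rot']).inv().apply(P-s['tool_pos'])
def fit(pts,s,o,k,zo):
    Q=np.array([tl(*p,s['tool_pos'][2]-zo,s,o,k)[:2] for p in pts])
    r=least_squares(lambda c:np.hypot(*(Q-c[:2]).T)-c[2],[0,0,19.5]); return r.x,abs(r.fun).max()
for zo in (8,11):
  print('w6',zo,fit([(170,390),(498,395),(185,330),(480,325),(230,280),(430,277),(333,255),(180,460),(487,460)],s6,(210,160),5,zo))
  print('w5',zo,fit([(145,365),(536,365),(165,290),(512,280),(240,212),(430,205),(340,190),(150,415),(528,430)],s5,(220,180),6,zo))
print('slot end in tool', tl(297,157,60,s6,(210,160),5),tl(368,157,60,s6,(210,160),5),tl(299,250,60,s6,(210,160),5),tl(367,250,60,s6,(210,160),5))
print('slot c via w2 in tool', R.from_euler('xyz',s6['ee_rot']).inv().apply(np.array([485.29,-110.13,60])-s6['tool_pos']))
```

```text
w6 8 (array([-0.3104525 , -0.22461699, 19.13413122]), np.float64(0.6476107045845723))
w5 8 (array([-0.93006254, -0.15498123, 18.9502818 ]), np.float64(0.21724167100286706))
w6 11 (array([-1.51382791, -0.22859853, 19.46388961]), np.float64(0.6587716999900692))
w5 11 (array([-2.1445947 , -0.15776376, 19.27700041]), np.float64(0.22098709176028564))
slot end in tool [15.1229602  -5.74576804 69.92125647] [15.1254409   4.82526989 69.9226012 ] [ 0.70088957 -5.52804148 69.91849931] [ 0.70381893  4.75352105 69.91980732]
slot c via w2 in tool [-6.92770440e-02 -3.16883938e-01  6.99190133e+01]
```

Run:
```python
from h import *
o=[np.pi,0,np.radians(167.3)]
env.move_straight([484.8,-110.0,93],velocity=60,ori=o)
env.hold(0.2)
s,_=snap('wrist','w7'); print(s['t'],s['tool_pos'],s['ee_rot'],s['force']);crop('w7',210,160,140,110,5,'w7c')
hit=env.move_straight([484.8,-110.0,76],velocity=12,ori=o,max_force=3)
s=status.state(); print(hit,s['t'],s['tool_pos'],s['force'],s['torque'])
snap('side','side7'); crop('side7',220,130,140,120,5,'side7c')
```

```text
11.05 [ 485.04828003 -110.08588337   93.35809187] [-3.14146666e+00  8.00963992e-04  2.91996657e+00] [ 0.81849914  0.67445755 -0.27611866]
True 12.4083 [ 484.70386346 -109.97753094   76.31472192] [ 0.83892066 -0.51585063  3.11165183] [-0.00906959 -0.03299397 -0.00823927]
```

View pics/w7c.png

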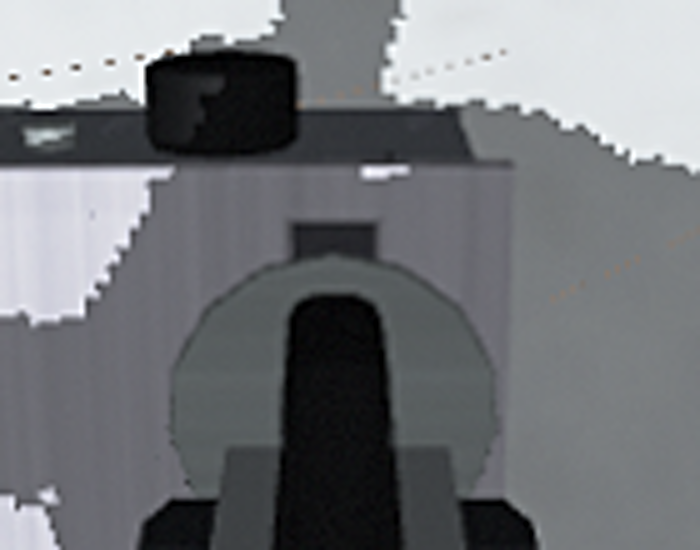

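View pics/side7c.png

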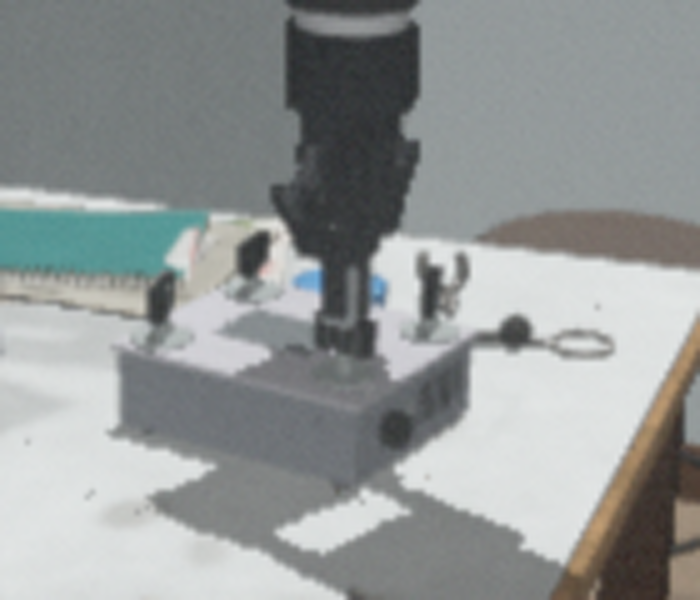

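```bash
cat > turn.py <<'E'
from h import *
import sys
def run(yaw0,yaw1,zc,step=2.0,ft=5.0,zmin=None):
    c=np.array([485.35,-110.3]); off=np.array([-0.7,-0.2])
    yaw=yaw0; last=[]
    while yaw>yaw1:
        yaw-=step
        a=np.radians(yaw); xd=np.array([np.cos(a),np.sin(a)]); yd=np.array([np.sin(a),-np.cos(a)])
        p=c-off[0]*xd-off[1]*yd
        hit=env.move_straight([p[0],p[1],zc],velocity=20,ori=[np.pi,0,a],max_force=12)
        s=status.state(); f=s['force'];
        print(f"{yaw:.1f} act{np.degrees(s['ee_rot'][2]):.1f} t{s['t']:.2f} z{s['tool_pos'][2]:.2f} zc{zc:.2f} dxy{np.round(s['tool_pos'][:2]-p,2)} F{np.round(f,1)} tz{s['torque'][2]:.3f} hit{hit}")
        if hit or abs(s['torque'][2])>0.6 or np.hypot(f[0],f[1])>12: print('STOP side');break
        zc-=np.clip(0.12*(ft-f[2]),-0.3,0.3)
        if zmin and s['tool_pos'][2]<zmin: print('DROP');break
    return yaw,zc
E
python3 - <<'E'
from turn import *
print(run(167.3,157.3,75.9))
E
```

```text
165.3 act165.3 t12.71 z76.12 zc75.90 dxy[ 0.21 -0.07] F[-0.2 -0.6  4.7] tz-0.003 hitFalse
163.3 act163.4 t12.96 z76.01 zc75.86 dxy[ 0.2  -0.09] F[ 0.2 -1.1  3.8] tz-0.030 hitFalse
161.3 act161.4 t13.21 z75.87 zc75.72 dxy[ 0.2  -0.07] F[-0.   0.   4.2] tz-0.062 hitFalse
159.3 act159.4 t13.46 z75.76 zc75.62 dxy[ 0.18 -0.07] F[-0.3  1.   4.8] tz0.023 hitFalse
157.3 act157.4 t13.71 z75.79 zc75.60 dxy[ 0.22 -0.06] F[0.5 0.2 6.7] tz0.040 hitFalse
(157.3, np.float64(75.79992199787098))
```

Run:
```python
from turn import *
print(run(157.3,67,75.75,zmin=74.9))
```

```text
155.3 act155.4 t13.96 z75.88 zc75.75 dxy[ 0.18 -0.06] F[ 0.5 -0.7  4.6] tz0.014 hitFalse
153.3 act153.4 t14.21 z75.82 zc75.70 dxy[ 0.17 -0.08] F[-0.   0.6  5.5] tz-0.036 hitFalse
151.3 act151.4 t14.46 z75.84 zc75.75 dxy[ 0.15 -0.05] F[0.6 1.1 4.9] tz-0.051 hitFalse
149.3 act149.4 t14.71 z75.83 zc75.74 dxy[ 0.14 -0.06] F[-0.5 -0.1  5.6] tz-0.020 hitFalse
147.3 act147.4 t14.96 z75.87 zc75.81 dxy[ 0.11 -0.03] F[ 0.  -0.2  5.1] tz-0.066 hitFalse
145.3 act145.4 t15.21 z75.90 zc75.82 dxy[ 0.09 -0.02] F[ 0.  -0.2  5.6] tz0.041 hitFalse
143.3 act143.4 t15.46 z75.90 zc75.89 dxy[ 0.04 -0.01] F[-0.1  0.9  5.2] tz0.001 hitFalse
141.3 act141.4 t15.71 z75.92 zc75.91 dxy[ 0.04 -0.  ] F[0.4 0.4 4.3] tz-0.058 hitFalse
139.3 act139.3 t15.96 z75.84 zc75.82 dxy[0.01 0.  ] F[ 0.  -0.   5.2] tz-0.051 hitFalse
137.3 act137.3 t16.21 z75.86 zc75.85 dxy[0.02 0.  ] F[-0.1  0.6  5.1] tz-0.045 hitFalse
135.3 act135.4 t16.46 z75.86 zc75.86 dxy[-0.01  0.01] F[-0.1  0.3  5.5] tz0.034 hitFalse
133.3 act133.4 t16.71 z75.91 zc75.92 dxy[-0.02  0.01] F[-0.2  0.3  5. ] tz-0.035 hitFalse
131.3 act131.4 t16.96 z75.90 zc75.
[... 545 characters left out ...]
-0.5 -0.1  4.8] tz-0.005 hitFalse
117.3 act117.4 t18.71 z75.71 zc75.63 dxy[ 0.07 -0.04] F[-0.   0.6  5. ] tz0.035 hitFalse
115.3 act115.4 t18.96 z75.68 zc75.63 dxy[ 0.06 -0.02] F[ 0.  -0.4  5.8] tz0.041 hitFalse
113.3 act113.4 t19.21 z75.73 zc75.72 dxy[ 0.02 -0.01] F[0.1 0.1 5.2] tz0.012 hitFalse
111.3 act111.4 t19.46 z75.71 zc75.75 dxy[0. 0.] F[ 0.6 -0.1  3.7] tz0.048 hitFalse
109.3 act109.4 t19.71 z75.45 zc75.59 dxy[-0.18  0.13] F[0.2 0.4 3. ] tz-0.018 hitFalse
107.3 act107.4 t19.96 z75.04 zc75.35 dxy[-0.26  0.08] F[0.7 0.  1.7] tz-0.007 hitFalse
105.3 act105.4 t20.21 z74.83 zc75.05 dxy[-0.21  0.02] F[-0.3 -0.3  1.3] tz0.015 hitFalse
DROP
(105.30000000000001, np.float64(74.75469852688464))
```

Run:
```python
from turn import *
c=np.array([485.35,-110.3]); off=np.array([-0.7,-0.2])
def P(yaw):
    a=np.radians(yaw); xd=np.array([np.cos(a),np.sin(a)]); yd=np.array([np.sin(a),-np.cos(a)]); return c-off[0]*xd-off[1]*yd
p=P(105.3)
for z in (74.3,73.8,73.3,72.8,72.3):
    hit=env.move_straight([*p,z],velocity=8,ori=[np.pi,0,np.radians(105.3)],max_force=8)
    s=status.state(); print(z,hit,s['t'],s['tool_pos'],np.degrees(s['ee_rot'][2]),np.round(s['force'],1),np.round(s['torque'],3))
    if hit or s['force'][2]>6.5: break
```

```text
74.3 False 20.4583 [ 485.35667997 -109.60277082   74.33781802] 105.33088726801232 [-0.   0.7  2.9] [-0.022 -0.031  0.031]
73.8 False 20.7083 [ 485.41771098 -109.59230095   73.85229832] 105.30713520649762 [ 0.  -0.1  2. ] [ 0.016  0.012 -0.001]
73.3 False 20.9583 [ 485.17088696 -109.50761988   73.05776805] 105.30088091924337 [-0.3  0.4  0. ] [-0.021 -0.105 -0.04 ]
72.8 False 21.2083 [ 485.26527056 -109.54663745   72.67128592] 105.300761284204 [-0.1 -0.5 -1.1] [-0.039 -0.045  0.002]
72.3 False 21.4583 [ 485.30278359 -109.5509319    72.24616183] 105.29816115575409 [ 0.7  1.  -0.3] [ 0.01   0.054 -0.024]
```

Run:
```python
from turn import *
p=np.array([485.4,-109.65])
for z in (71.8,71.4,71.0,70.6,70.2,69.8,69.4):
    hit=env.move_straight([*p,z],velocity=8,ori=[np.pi,0,np.radians(105.3)],max_force=14)
    s=status.state(); print(z,hit,s['t'],s['tool_pos'],np.degrees(s['ee_rot'][2]),np.round(s['force'],1),np.round(s['torque'],3),s['width'])
    if hit or s['force'][2]>13: break
snap('wrist','w8');snap('side','side8');crop('side8',220,130,140,120,5,'side8c')
```

```text
71.8 False 21.7083 [ 485.36593553 -109.63103367   71.79396643] 105.29930119250547 [-0.2  0.4  1.6] [ 0.029 -0.002 -0.051] 7.945485617102597
71.4 False 21.9583 [ 485.38246734 -109.63747767   71.36610522] 105.3028289134282 [-0.8  0.2  1. ] [0.025 0.009 0.002] 7.576923525711732
71.0 False 22.2083 [ 485.38006939 -109.69590069   71.17033659] 105.30270012930107 [-1.5  0.7  3.6] [-0.008  0.225 -0.008] 7.299900812416138
70.6 False 22.4583 [ 485.30526235 -109.7295534    71.07377314] 105.30184217929185 [-2.8  0.5  7. ] [0.031 0.394 0.009] 7.635887267981242
70.2 False 22.7083 [ 485.30598004 -109.7756817    71.03118756] 105.3076335863168 [-3.5 -0.7 11.2] [0.068 0.639 0.   ] 7.450048355954238
69.8 False 22.9583 [ 485.25929653 -109.78821719   70.95304612] 105.3107549291455 [-5.7  1.1 13.9] [0.15  0.839 0.016] 7.692645769492372
```

View pics/w8.png

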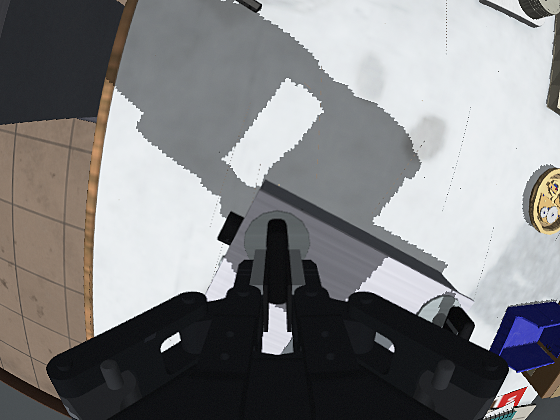

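View pics/side8c.png

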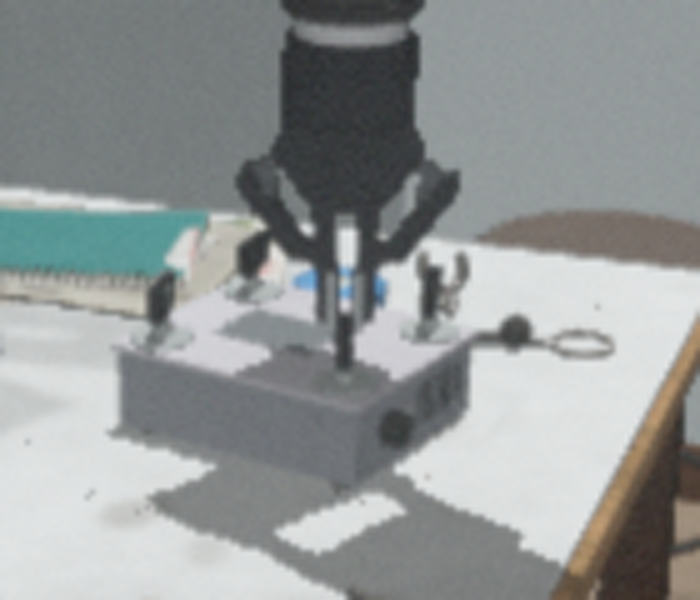

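Run:
```python
from turn import *
o=[np.pi,0,np.radians(105.3)]
env.move_straight([485.3,-109.75,70.9],velocity=8,ori=o)
s=status.state(); print(s['t'],s['tool_pos'],np.round(s['force'],1),np.round(s['torque'],3))
snap('wrist','w9'); crop('w9',220,180,120,100,6,'w9c')
open_jaws()
s=status.state(); print(s['t'],s['tool_pos'],np.round(s['force'],1),np.round(s['torque'],3),s['width'])
env.move_straight([485.3,-109.75,140],velocity=80,ori=o)
s,_=snap('wrist','w10'); print(s['t'],s['tool_pos'],s['ee_rot'],s['force']); crop('w10',210,140,140,110,5,'w10c')
snap('side','side10'); crop('side10',220,130,140,120,5,'side10c')
```

```text
23.35 [ 485.27194622 -109.77199694   71.10554636] [-1.9 -0.3  6.5] [ 0.044  0.306 -0.039]
24.1333 [ 485.31621813 -109.76401481   70.8987382 ] [-0.3  0.5  0.7] [0.004 0.016 0.036] 85.39783137765387
25.15 [ 484.94867433 -109.61939906  139.5014593 ] [-3.14076942e+00 -6.08939165e-04  1.83782176e+00] [-0.08780668  0.29384081 -0.45136151]
```

View pics/w10c.png

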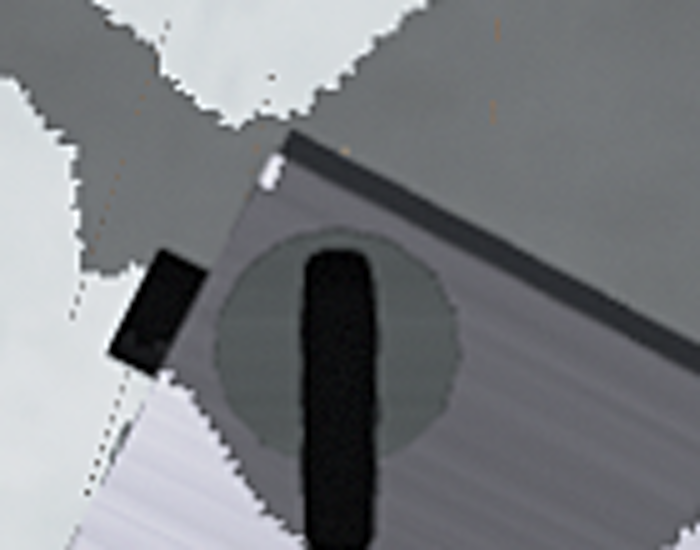

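View pics/side10c.png

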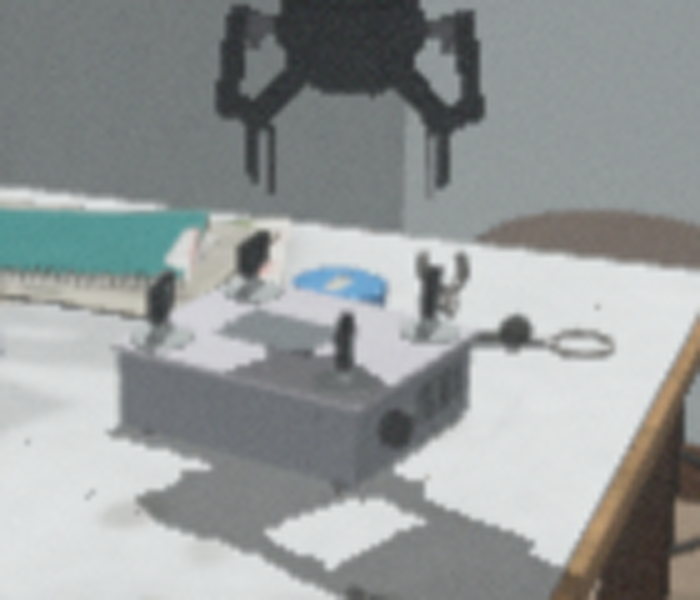

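View pics/w9c.png

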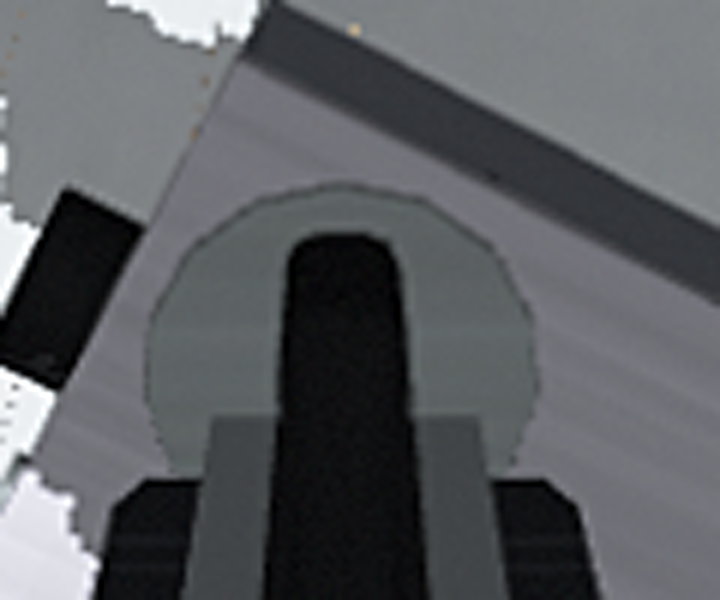

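Run:
```python
from turn import *
o=[np.pi,0,np.radians(105.3)]
close_gripper(50)
env.move_straight([485.3,-109.9,104],velocity=60,ori=o,max_force=10)
hit=env.move_straight([485.3,-109.9,96],velocity=8,ori=o,max_force=5)
s=status.state(); print(hit,s['t'],s['tool_pos'],np.round(s['force'],1))
z=s['tool_pos'][2]
hit=env.move_straight([485.3,-109.9,z-1.5],velocity=8,ori=o,max_force=9)
s=status.state(); print(hit,s['t'],s['tool_pos'],np.round(s['force'],1))
env.move_straight([485.3,-109.9,150],velocity=80,ori=o)
env.move_pose([450,60,230],o)
env.hold(0.3)
snap('side','side11'); crop('side11',220,150,120,90,6,'side11c')
snap('scene','scene11'); crop('scene11',260,180,120,90,6,'scene11c'); print(status.state()['t'])
```

```text
False 27.9167 [ 485.34577612 -109.93714432   96.05965801] [ 0.7 -0.7 -0. ]
False 28.25 [ 485.25874491 -109.90726461   94.50858332] [-0.9  0.4 -0. ]
30.275
```

View pics/side11c.png

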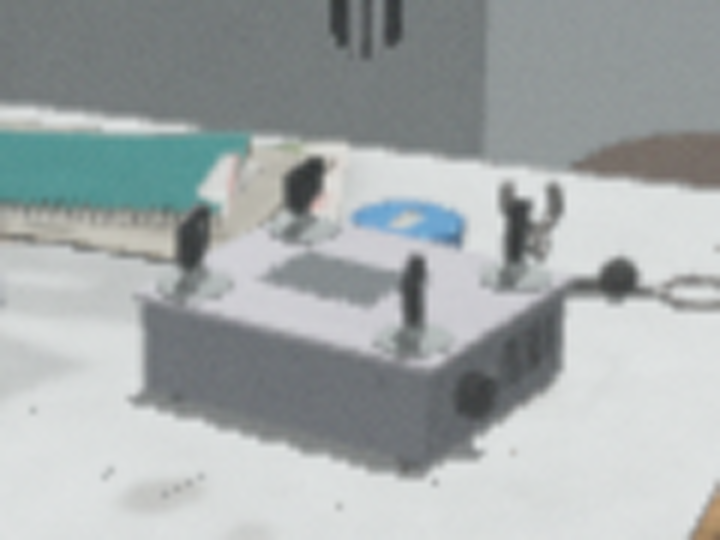

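View pics/scene11c.png

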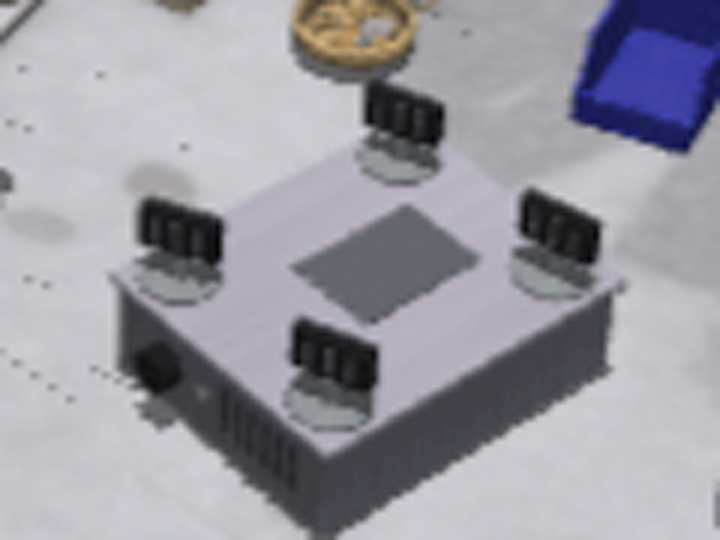

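Run:
```python
from h import *
s,_=snap('wrist','w12'); print(s['width'],s['tool_pos'])
crop('scene0',260,180,120,90,6,'x')
for a,x0 in (('side11',(225,170,45)),):pass
crop('side11',275,185,30,30,20,'sA'); crop('side11',235,178,30,30,20,'sB')
crop('scene11',278,208,24,26,24,'sC'); crop('scene11',304,228,24,26,24,'sD')
a=[cv2.imread(f'pics/{n}.png') for n in ('sA','sB')]; cv2.imwrite('pics/sAB.png',cv2.resize(np.hstack(a),None,fx=.65,fy=.65))
a=[cv2.imread(f'pics/{n}.png') for n in ('sC','sD')]; cv2.imwrite('pics/sCD.png',cv2.resize(np.hstack(a),None,fx=.65,fy=.65))
```

```text
0.058638602432584515 [450.07483046  59.43394502 229.65819232]
```

View pics/w12.png

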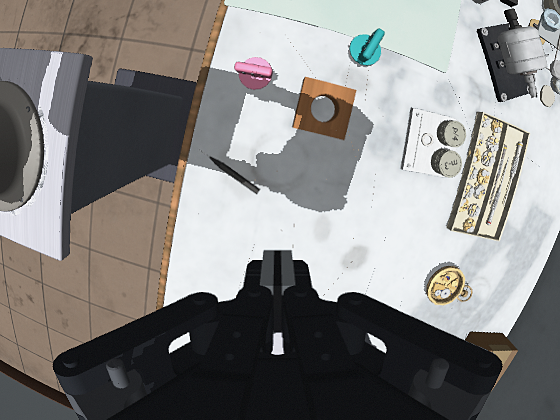

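View pics/sAB.png

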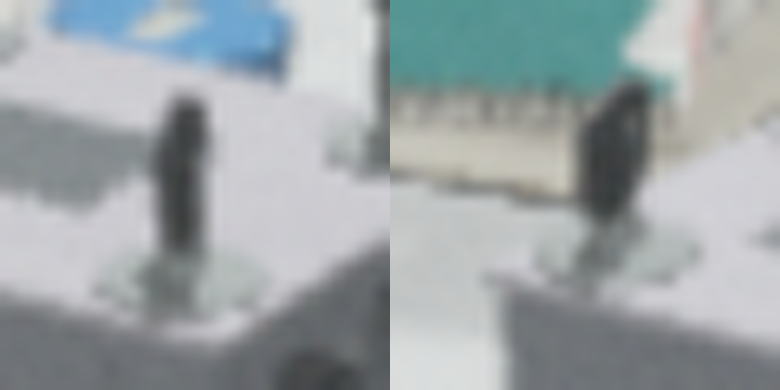

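View pics/sCD.png

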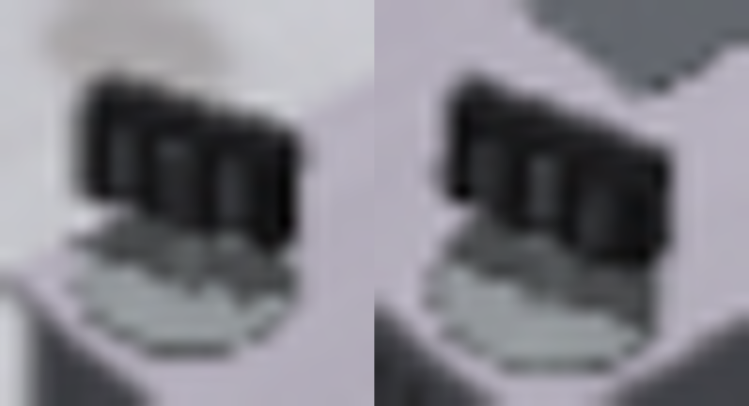

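Run:
```python
from h import *
A=np.array([485.35,-110.3]); a=np.radians(-12.7); ux=np.array([np.cos(a),np.sin(a)]); uy=np.array([-ux[1],ux[0]])
def low(cam,c,z): 
    return max((proj(cam,[*(c+19.5*np.array([np.cos(t),np.sin(t)])),z])[1] for t in np.linspace(0,6.28,90)))
D=A-102*uy; B=A+132*ux
for z in (60,62,64): print(z,'scene diff D-A',low('scene',D,60)-low('scene',A,z),'side diff A-B',low('side',A,z)-low('side',B,60))
print('obs scene',(228+372/15.6)-(208+353/15.6),'obs side',(185+320/13)-(178+285/13))
```

```text
60 scene diff D-A 21.199968229560113 side diff A-B 9.348248835682199
62 scene diff D-A 21.758522493120864 side diff A-B 8.711158216787851
64 scene diff D-A 22.318080343150115 side diff A-B 8.073250674419029
obs scene 21.2179487179487 obs side 9.69230769230768
```

```bash
python3 -c "
from h import *
hand_in(); print(status.state()['t'])"
```

```text
the job is handed in; nothing more can be done
the job is handed in; nothing more can be done
```

The loose black fastener is locked in the lid's fourth corner and the job is handed in, at about 30 s on the robot's clock.

- **Insertion:** I put the foot through the slot until it met the ledge, at about 3 N.
- **Turning:** I turned it clockwise at about 5 N. The detent showed at about 62° from the slot, where the force fell away and the foot sank.
- **Seating:** I pressed it down until it stopped hard at a tool height of 71.0 mm; flush should be about 71.1 mm. The press peaked at about 14 N. I then eased off, opened the jaws and backed away.

**Last checks:**
- In the scene and side pictures the new fastener looks like its three neighbours. Its flange edge sits where a flush one should, to within about 0.4 pixel in both. One pixel is 3–4 mm of height, so this check is coarse.
- The wrist pictures show no visible slip in the grip.
- The bystanders in view look undisturbed.

**One check disagreed:** after release I lowered the shut fingers over the wing, expecting contact at about 99 mm. I felt none down to 94.5 mm. I did not find out why. I trusted the hard stop and the pictures instead.

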